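# Dock the dish tray and hold the bayonet plug locked

## Task

Slide the tray with the petri dish on it fully home into the dock and let go of it. Then take the bar-headed bayonet plug out of its stand, push it lugs first into the socket on top of the dock against the spring, and twist it a quarter turn clockwise (seen from above) to the stop. The socket springs back if you let go, so finish with the gripper still holding the plug, seated and turned; leave the dish on the tray and do not disturb the loose flask, rock and dropper bottle.

Things in the scene. Friction and masses are not known exactly. Their poses are not given: they have to be found in the camera images.
- dock: Fixed grey dock 102 x 104, roof 35 high. Origin on the bench under the socket's axis; x points into the dock (the way the tray slides in), y left, z up. The bench is the slot's floor; back stop face at x = +13. The round socket tower (diameter 54) stands on the roof at x = y = 0, top at z = 56.
- slot (a point): Middle of the dock's front edge on the bench, 72 in front of the dock's origin (x = -72); axes as the dock's. Here the tray slot opens, 84 wide and 30 high. Flared guides stand 21 farther out, widening to about 100.
- socket (a point): Centre of the socket's mouth on its flat steel top plate, 56 above the bench; axes as the dock's. Plate 5 thick, round hole of diameter 24 with two slots along the dock's +y and -y, 12 wide, reaching 20 from the centre. The plug enters with its lugs along y and turns clockwise seen from above until its bar lies along x. Below is a sprung ring with a pocket (11 wide) for each lug.
- spring_seat (a joint): Travel of the sprung ring pushed down by the plug (m): 0 at rest, 0.007 at most. The lugs' undersides meet it 7 mm below the plate's top. From about 0.0042 the lugs are below the plate and the plug can turn; at about 0.0065 the flange sits on the plate. Spring: 4 N at rest, 8 N at 0.0065. Once turned, the lugs stay caught under the plate.
- turn_ring (a joint): Turn of the ring in the socket, clockwise seen from above (rad): 0 at rest, stop at 1.47. The lugs have about 0.1 rad of play in it, so the plug turns about 1.57 for the full travel. A spring turns it back (0.025 N m at 0, 0.1 N m at the stop) and takes the plug along if it is let go.
- tray: Loose aluminium tray, 80 wide, 0.3 kg, on the bench before the dock. Origin on its underside at the axis of the hole (diameter 16) for the plug's nose; +x is the leading end. End block 13 high, to x = +13; deck 5 thick, back to x = -120; rims 11 high round the dish. Home: origin and axes coincide with the dock's; only then is the hole under the socket.
- tray_fin (a point): Middle of the tray's handle, 26 above the tray's underside, 104 behind its origin; axes as the tray's. A black upright fin, 26 along x, 14 thick along y, from 5 to 46 above the underside.
- dish: Loose lidded petri dish, diameter 63, 15 high, on the tray's deck, centred about 48 behind the tray's origin. Origin at the centre of its underside, z up.
- plug: Loose bayonet plug, 91 tall, 0.12 kg, upright in its stand. Origin at its nose tip; z up; x along its bar and lugs (a half turn makes no difference). Nose diameter 8, to z = 41; hub diameter 20, z 41 to 54.5; two lugs along +x and -x, z 41 to 47, 8 wide, reaching 17.5 from the axis; flange diameter 40, z 54.5 to 59; black grip bar 38 along x, 14 thick along y, z 59 to 91.
- plug_stand: Fixed wooden block, 44 x 44 x 50 high on a foot 70 square, with a hole in its top (diameter 12, 46 deep) for the plug's nose; the lugs rest on its top, the plug's tip 9 above the bench. Origin under its centre. It stands to the left or to the right of the dock.
- flask: Bystander: loose conical flask, diameter 62, 105 high, origin under its centre, on the other side of the dock than the stand.
- rock: Bystander: loose reddish rock, about 50 x 48 x 37 high, origin under its centre, to the left of the dock.
- dropper_bottle: Bystander: loose dropper bottle, diameter 33, 102 high, origin under its centre, to the right of the dock.
There are look-alikes about, which are no part of the job. What is shaped like the tray but orange is not meant.

How it is judged (in metres and radians):
On the way, in this order (a step that is already met when the one before it is completed fails the run):
1. the tray is fully home in the dock with the dish on it, and let go (distance between tray and dock below 0.005 m and angle between the x axis of tray and the x axis of dock, either way round below 0.08 rad and x of dish in the frame of tray between -0.056 and -0.04 m and z of dish in the frame of tray below 0.009 m and angle between dish's own z axis and vertical below 0.1 rad and contact force between the fingers and tray below 0.2 N), for 0.2 s.
2. the plug is pushed into the socket, its lugs below the plate (horizontal distance between plug and socket below 0.006 m and z of plug in the frame of dock below 0.0065 m and angle between each of plug, dish's own z axis and vertical below 0.1 rad and value of joint spring_seat above 0.0025 m and distance between tray and dock below 0.005 m and angle between the x axis of tray and the x axis of dock, either way round below 0.08 rad and x of dish in the frame of tray between -0.056 and -0.04 m and z of dish in the frame of tray below 0.009 m), for 0.1 s.
At the end, for the whole second after the job is handed in: Tray home within 5 mm and 0.08 rad, dish flat in place on it; plug upright within 6 mm of the socket axis, nose tip under 6.5 mm above the bench, ring down over 2.5 mm and turned over 1.25 rad, bar within 0.30 rad of the dock's x, at rest, fingers still gripping it with over 2 N (all of step 2 and value of joint turn_ring above 1.25 rad and velocity of joint turn_ring below 0.1 rad/s and angle between the x axis of plug and the x axis of dock, either way round below 0.3 rad and contact force between the fingers and plug above 2 N and linear speed of plug below 0.02 m/s); the arm keeps its last pose, push and grip.
It fails at once if the flask is moved more than 30 mm or knocked over (distance of flask from where it was at the start of the episode above 0.03 m or angle between flask's own z axis and vertical above 0.7 rad).
It fails at once if the rock is moved more than 30 mm or knocked over (distance of rock from where it was at the start of the episode above 0.03 m or angle between rock's own z axis and vertical above 0.7 rad).
It fails at once if the dropper bottle is moved more than 30 mm or knocked over (distance of dropper_bottle from where it was at the start of the episode above 0.03 m or angle between dropper_bottle's own z axis and vertical above 0.7 rad).
It also fails if it takes over 53 s, if anything falls off the work surface, if the arm or the gripper's body presses on something with over 40 N, if the wrist force passes 120 N, or if a joint passes its speed limit or range.

## Robot

A 6-joint arm with a two-finger parallel gripper is mounted at the origin on a cart in front of the work surface, level with it; the furniture and walls round the work are solid. World frame = base frame: x ahead of the robot, y to its left, z up, the work surface at z = 0. Lengths are in mm, angles in rad, forces in N, time in s.
With the tool pointing down it reaches from about 325 to 775 mm from the base axis. Payload 9.3 kg.
Tool frame: the origin (TCP) lies midway between the tips of the shut fingers; the grasp point (between the pads) lies env.grip_depth behind it (env.grip_depth is the distance from the TCP to the grasp point, in mm); x points along the fingers, y is the direction in which the jaws open and shut, and the axes are right-handed (so a half turn about x gives the same grasp; the last joint's range is limited). The gripper opens to 85 mm and grips with 20 to 120 N. Pads are 22 mm wide; open, the fingers measure 114 mm over their backs; the gripper's body (76 mm by 85 mm) begins 54 mm behind the grasp point. The pads swing forward as they close: fully open they stand 13 mm farther back than shut.
Start: joints at [-1.449, 0.259, 0.021, 1.334, 0, 1.418], TCP at [149.238, -529.362, 231.279] pointing down, gripper open.
Joint ranges: [-3.04, 3.04], [-0.91, 1.82], [-1.04, 1.36], [-1.92, 1.95], [-1.52, 1.45], [-3.14, 3.14]. Speed limits (rad/s): [2.22, 2.22, 2.79, 3.14, 3.14, 3.14].

## Interface

Orientations are given as [roll, pitch, yaw] about the fixed x, y, z axes, in that order (R = Rz(yaw) Ry(pitch) Rx(roll)).
In Python, from workcell import env, cams, ticket gives the robot as it stands.
- The arm moves only by the shell command python3 -m inch 'ROWS' [OPENING] [FORCE]. ROWS is JSON, a list of rows, each an object of numbers: "x", "y", "z": the shift along the tool's x, y, z as a fraction of full scale; "spin": the turn about the tool's x as a fraction of full scale. In form: [{"x": .., "y": .., "z": .., "spin": ..}, ...]. A call has 1 to 8 rows; each row is the pose to reach, as a shift and turn from the pose commanded when the call began, along the tool's axes at that moment; what a row does not reach only later rows make up. Full scale, the value 1, is 10 cm for a shift and pi/2 rad for a turn. A row lasts 1/8 s, in which the tool goes at most 62.5 mm and 10.7 degrees, less where a joint would pass 70% of its speed; a pose out of reach is approached as far as the arm can. A call with a number of a shift or a turn outside -1 to 1 is refused whole. A call with a gripper value outside its range is refused whole. OPENING is the opening, from -1 (shut) to 1 (fully open), set as the call begins (- or left out, the last holds). The fingers move at their own pace and stop on an object; FORCE is the grip in N (left out, the last holds). Time passes only in rows, so rows that repeat a pose let the fingers close. It gives the time, the measured TCP pose, the force and the opening at its end, in the units of the state.
- env.read_state(): the state, without advancing time (a new reading comes with each control period).
- cams.grab_frame(name): name is "scene" or "top" or "wrist"; returns a dict with "pixels" (384x512x3 uint8, blue, green, red), "range_z" (384x512 float32, mm along the optical axis (not along the pixel's ray), 0 where there is no reading), "camera_matrix" (3x3 intrinsics, pixels), "R" (3x3) and "t" (3): a world point X has camera coordinates R X + t. Camera axes: x right, y down, z forward; pixel columns grow to the right and rows downward; lengths in mm; the calibration is good to about 2 mm. A picture is of the moment at which its call begins.
- ticket.close_job(): hands the job in, once; it reports no verdict.
The state is a dict: "time_s": time; "joint_pos": joint angles; "qd": joint speeds; "joint_efforts": joint torques, N m; "position": TCP position; "tool_rot": TCP orientation; "ft_force": force on the tool from outside, world axes, zero at the start; "torque": the same for the moment, N m; "gripper_width": finger opening in mm.
Only numpy, scipy, OpenCV 4.12 (cv2) and the standard library are available. Lean on these libraries where they do the work, as an engineer would, in place of code of your own. Each camera call takes 0.05 s, during which the arm holds its last target.

## Working session

There is one attempt and no reset: what is moved stays moved. The work goes in short steps, Python scripts to look and compute and a shell command to move; the robot and the scene stay as the last step left them, time stands still between calls to the robot, and variables do not carry over. Pictures are saved under pics/ and viewed, and the job is handed in when it is done.

```bash
mkdir -p pics; ls; python3 - <<'E'
from workcell import env,cams,ticket
import cv2,numpy as np
print(env.read_state(), env.grip_depth)
for n in ["scene","top","wrist"]:
    f=cams.grab_frame(n); cv2.imwrite(f"pics/{n}0.png",f["pixels"]); np.savez(f"/tmp/{n}0.npz",**f)
    print(n,f["camera_matrix"].tolist(),f["R"].round(3).tolist(),f["t"])
E
```

```text
pics
{'time_s': 0.0, 'joint_pos': array([-1.44860867e+00,  2.59181747e-01,  2.07604189e-02,  1.33369136e+00,
        1.42569845e-07,  1.41821377e+00]), 'qd': array([-0.00229155, -0.00034302, -0.00024529,  0.00017352, -0.00025243,
       -0.00131293]), 'joint_efforts': array([ 1.03295399e-03, -5.55635726e+01,  3.44531679e+01,  1.34077718e-02,
       -4.85870864e-07, -1.95360155e-07]), 'position': array([ 149.19957585, -529.08699919,  230.67131109]), 'tool_rot': array([-1.72348719,  1.56947996,  1.69287568]), 'ft_force': array([ 0.39009169, -0.45918292, -0.02055385]), 'torque': array([ 0.01344109, -0.05917245,  0.01497292]), 'gripper_width': 85.7116002125823} 18.700000000000003
scene [[471.03876915208747, 0.0, 262.31735271893234], [0.0, 471.03876915208747, 190.97180855127036], [0.0, 0.0, 1.0]] [[-0.88, -0.475, 0.02], [-0.221, 0.371, -0.902], [0.421, -0.798, -0.431]] [ 493.39541811  208.89335242 1061.992222  ]
top [[467.9149163517619, 0.0, 260.8163490257534], [0.0, 467.9149163517619, 196.51198951708975], [0.0, 0.0, 1.0]] [[0.007, -1.0, 0.008], [-0.983, -0.008, -0.182], [0.182, -0.007, -0.983]] [ -56.01053845  580.05753587 1205.75515709]
wrist [[298.70933726239156, 0.0, 256.68360282124786], [0.0, 298.70933726239156, 193.3936666456103], [0.0, 0.0, 1.0]] [[0.271, -0.963, -0.003], [-0.912, -0.258, 0.318], [-0.307, -0.084, -0.948]] [-548.81486363  -40.97384021  380.83421602]
```

View pics/scene0.png

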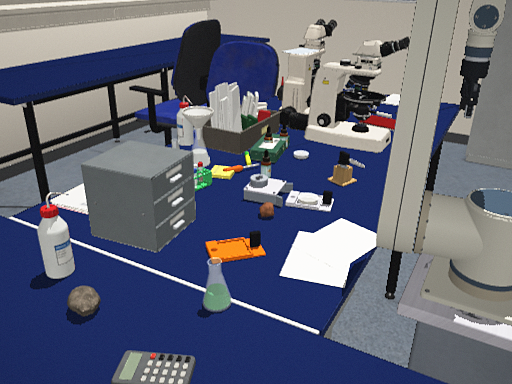

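View pics/top0.png

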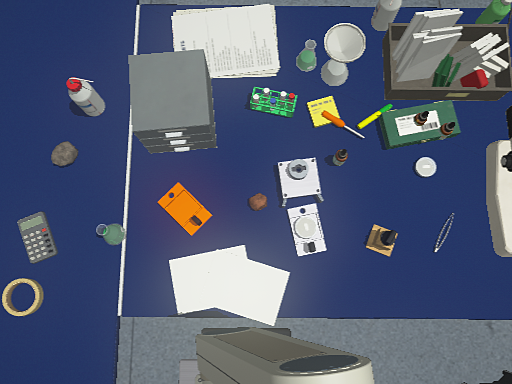

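View pics/wrist0.png

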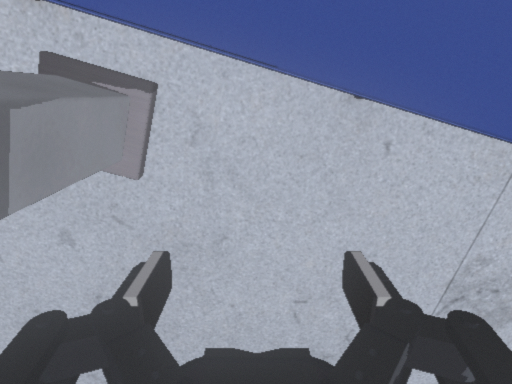

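The top view shows these candidates:
- **Tray:** white at (306,230), with the orange look-alike at (185,208).
- **Plug and stand:** (382,238), a wooden block with a black bar.
- **Dock:** (299,178).
- **Rock:** reddish at (258,201), with a grey one at (64,153).
- **Dropper bottle:** (341,157), with others in the green rack.
- **Flask:** (112,234), with another at (307,55).

By the description I choose the white tray and the wooden stand. Next is a close crop to check that.

```bash
cat > h.py <<'E'
import numpy as np,cv2
def cloud(f):
    K,R,t=np.array(f["camera_matrix"]),np.array(f["R"]),np.array(f["t"]); z=np.array(f["range_z"])
    v,u=np.mgrid[0:z.shape[0],0:z.shape[1]]
    P=np.stack([(u-K[0,2])/K[0,0]*z,(v-K[1,2])/K[1,1]*z,z],-1)
    W=(P-t)@R; W[z==0]=np.nan
    return W
def proj(f,X):
    K,R,t=f["camera_matrix"],f["R"],f["t"]
    c=np.asarray(X)@np.array(R).T+t; p=c@np.array(K).T; return p[...,:2]/p[...,2:]
E
python3 - <<'E'
import numpy as np,cv2
from h import *
f=dict(np.load("/tmp/top0.npz")); W=cloud(f)
c=f["pixels"][140:270,240:420]; cv2.imwrite("pics/crop1.png",cv2.resize(c,None,fx=4.4,fy=4.4,interpolation=cv2.INTER_CUBIC))
for n,(u,v) in dict(tray=(306,230),dock=(299,165),stand=(382,238),flask=(112,234),rock=(258,201),bott=(341,157),bench=(340,210),socket=(299,170)).items(): print(n,W[v,u].round(1))
# dense raster bench height range listing
E
```

```text
tray [nan nan nan]
dock [ 669.8 -155.5   49. ]
stand [ 469.6 -369.4   70.1]
flask [475.5 338.6  62.2]
rock [571.1 -44.1  36.3]
bott [ 687.7 -267.3   70.1]
bench [ 5.538e+02 -2.735e+02  3.000e-01]
socket [ 667.6 -159.7    0.8]
```

View pics/crop1.png

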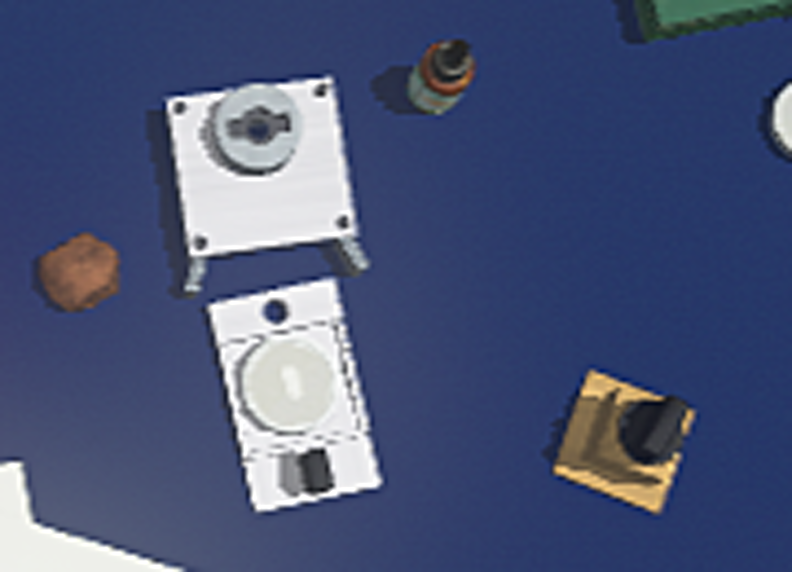

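```bash
cat >> h.py <<'E'
def onplane(f,uv,z):
    K,R,t=np.array(f["camera_matrix"]),np.array(f["R"]),np.array(f["t"])
    uv=np.atleast_2d(np.array(uv,float)); d=np.c_[uv,np.ones(len(uv))]@np.linalg.inv(K).T@R; o=-R.T@t
    return o+d*((z-o[2])/d[:,2])[:,None]
def crop2px(p,s=4.4,o=(240,140)): return (np.array(p,float)+.5)/s-.5+np.array(o)
E
python3 - <<'E'
import numpy as np
from h import *
f=dict(np.load("/tmp/top0.npz")); W=cloud(f)
def q(p,z): return onplane(f,crop2px(p),z)[:,:2].round(1)
print("tray front",q([(208,305),(338,280)],13),"back",q([(258,512),(381,485)],5),"hole",q([(275,311)],13))
print("fin top",q([(303,450),(326,447),(329,490),(305,493)],46))
print("roof",q([(166,98),(330,77),(356,235),(190,257)],35),"socket",q([(261,129)],56), 'lug ends',q([(226,131),(291,124)],56))
print("bar top",q([(664,396),(688,398),(665,460),(638,447)],100),"foot",q([(592,370),(695,408),(658,514),(554,470)],0))
for n,(u,v) in dict(flask=(112,234)).items(): print(W[v-12:v+12:3,u-12:u+12:3,2].round())
E
```

```text
tray front [[ 553.6 -124.2]
 [ 570.2 -206.3]] back [[ 425.  -155.4]
 [ 442.2 -232.2]] hole [[ 550.1 -166.3]]
fin top [[ 460.1 -179.3]
 [ 462.  -193.3]
 [ 436.1 -194.7]
 [ 434.2 -180.2]]
roof [[ 681.8  -96.8]
 [ 696.4 -200.3]
 [ 594.9 -215.1]
 [ 580.2 -111.7]] socket [[ 657.  -154.6]] lug ends [[ 655.6 -133. ]
 [ 660.4 -173.2]]
bar top [[ 488.4 -384.2]
 [ 487.3 -398.1]
 [ 451.2 -383.1]
 [ 458.6 -367.8]] foot [[ 516.  -367.9]
 [ 492.4 -432. ]
 [ 425.8 -405.8]
 [ 452.8 -341.6]]
[[  8.  -4.  -4.  -1.   0.   0.   0.   4.]
 [102.  99.  67.  60.  50.  38.  24.   5.]
 [ 89.  50. 104.  83.  64.  51.  38.  21.]
 [ 82.  41. 103.  83.  68.  56.  40.  22.]
 [102. 107.  93.  74.  62.  50.  39.  25.]
 [  3.  59.  64.  64.  59.  46.  31.  20.]
 [  5.   1.  39.  47.  39.  36.  27.  13.]
 [  3.   0.  -2.  23.  23.  24.  11.   0.]]
```

```bash
cat >> h.py <<'E'
from scipy.spatial.transform import Rotation as Ro
def plan(s,p,psi=None):
    R=Ro.from_euler('xyz',s["tool_rot"]).as_matrix(); y=R[:,1]; ps=np.arctan2(y[1],y[0])
    d=R.T@(np.array(p,float)-s["position"])/100
    o=f"t={s['time_s']:.2f} pos {s['position'].round(1)} tilt_x {R[:,0].round(3)} psi {ps:.3f} q6 {s['joint_pos'][5]:.3f} F {s['ft_force'].round(1)} w {s['gripper_width']:.1f}\n shift {d.round(3)}"
    if psi is not None:
        e=(psi-ps+np.pi)%(2*np.pi)-np.pi; o+=f" spin {-e/(np.pi/2):.3f} (or {-(e-np.sign(e)*np.pi)/(np.pi/2):.3f} half-turn)"
    print(o)
E
python3 - <<'E'
from workcell import env
from h import *
plan(env.read_state(),[430,-190,231],-1.36)
f=dict(np.load("/tmp/wrist0.npz")); print("cam",-f["R"].T@f["t"], "axis",f["R"][2])
E
```

```text
t=0.15 pos [ 149.2 -529.2  230.8] tilt_x [-0.     0.001 -1.   ] psi -1.296 q6 1.418 F [-0.6  0.  -0.4] w 85.6
 shift [ 1.000e-03 -2.502e+00 -3.623e+00] spin 0.041 (or -1.959 half-turn)
cam [ 228.22035602 -506.99505633  372.53562537] axis [-0.30662802 -0.08356253 -0.94815429]
```

```bash
python3 -m inch '[{"y":-0.31,"z":-0.45},{"y":-0.63,"z":-0.9},{"y":-0.63,"z":-0.9}]'; python3 -m inch '[{"y":-0.31,"z":-0.45},{"y":-0.63,"z":-0.9},{"y":-0.63,"z":-0.9}]'; python3 -m inch '[{"y":-0.31,"z":-0.45},{"y":-0.63,"z":-0.9},{"y":-0.63,"z":-0.9}]';  python3 -m inch '[{"y":-0.31,"z":-0.45},{"y":-0.61,"z":-0.9,"spin":0.04},{"y":-0.61,"z":-0.9,"spin":0.04},{"y":-0.61,"z":-0.9,"spin":0.04}]'
python3 - <<'E'
from workcell import env,cams
from h import *
plan(env.read_state(),[430,-190,231],-1.36)
f=cams.grab_frame("wrist"); cv2.imwrite("pics/w1.png",cv2.resize(f["pixels"],None,fx=1.5,fy=1.5)); np.savez("/tmp/w1.npz",**f)
E
```

```text
t=0.15 pos [ 149.2 -529.2  230.8] tilt_x [-0.     0.001 -1.   ] psi -1.296 q6 1.418 F [-0.6  0.  -0.4] w 85.6
 shift [ 1.000e-03 -2.502e+00 -3.623e+00] spin 0.041 (or -1.959 half-turn)invalid input at $[0]: expected keys x, y, z, spin
invalid input at $[0]: expected keys x, y, z, spin
invalid input at $[0]: expected keys x, y, z, spin
invalid input at $[0]: expected keys x, y, z, spin
```

View pics/w1.png

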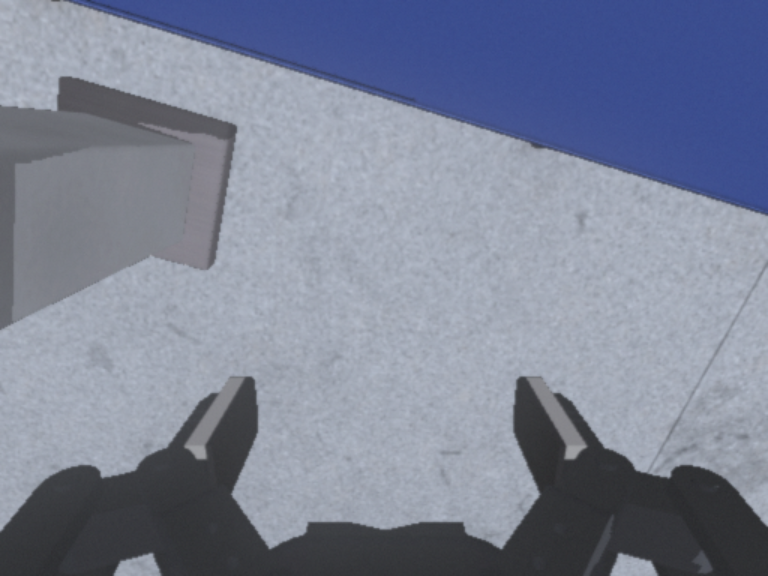

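The moves were refused because every row needs all four keys, so the view is unchanged: floor only. I'll send them again with all keys.

```bash
python3 -m inch '[{"x":0,"y":-0.31,"z":-0.45,"spin":0},{"x":0,"y":-0.63,"z":-0.9,"spin":0},{"x":0,"y":-0.63,"z":-0.9,"spin":0}]'; python3 -m inch '[{"x":0,"y":-0.31,"z":-0.45,"spin":0},{"x":0,"y":-0.63,"z":-0.9,"spin":0},{"x":0,"y":-0.63,"z":-0.9,"spin":0}]';python3 -m inch '[{"x":0,"y":-0.31,"z":-0.45,"spin":0},{"x":0,"y":-0.63,"z":-0.9,"spin":0},{"x":0,"y":-0.63,"z":-0.9,"spin":0}]';python3 -m inch '[{"x":0,"y":-0.31,"z":-0.45,"spin":0.04},{"x":0,"y":-0.61,"z":-0.9,"spin":0.04},{"x":0,"y":-0.61,"z":-0.9,"spin":0.04},{"x":0,"y":-0.61,"z":-0.9,"spin":0.04}]'
python3 - <<'E'
from workcell import env,cams
from h import *
plan(env.read_state(),[430,-190,231],-1.36)
f=cams.grab_frame("wrist"); cv2.imwrite("pics/w2.png",cv2.resize(f["pixels"],None,fx=1.5,fy=1.5)); np.savez("/tmp/w2.npz",**f)
E
```

```text
time_s: 0.57
position: [220.4, -441.8, 231.7]
tool_rot: [-3.096, 1.57, 0.323]
ft_force: [-0.2, -0.1, 0.1]
gripper_width: 85.5
time_s: 0.95
position: [289.6, -357.4, 231.5]
tool_rot: [2.564, 1.57, -0.299]
ft_force: [-0.1, -0.4, -0.9]
gripper_width: 85.0
time_s: 1.32
position: [359.1, -273.0, 231.3]
tool_rot: [2.771, 1.571, -0.092]
ft_force: [-0.5, 1.0, -0.0]
gripper_width: 85.8
time_s: 1.82
position: [427.6, -192.3, 231.0]
tool_rot: [0.137, 1.57, -2.793]
ft_force: [-1.0, -0.2, 0.6]
gripper_width: 85.2
t=1.82 pos [ 427.6 -192.3  231. ] tilt_x [-0.001 -0.    -1.   ] psi -1.359 q6 2.328 F [-1.  -0.2  0.6] w 85.2
 shift [ 0.    -0.018 -0.028] spin 0.001 (or -1.999 half-turn)
```

View pics/w2.png

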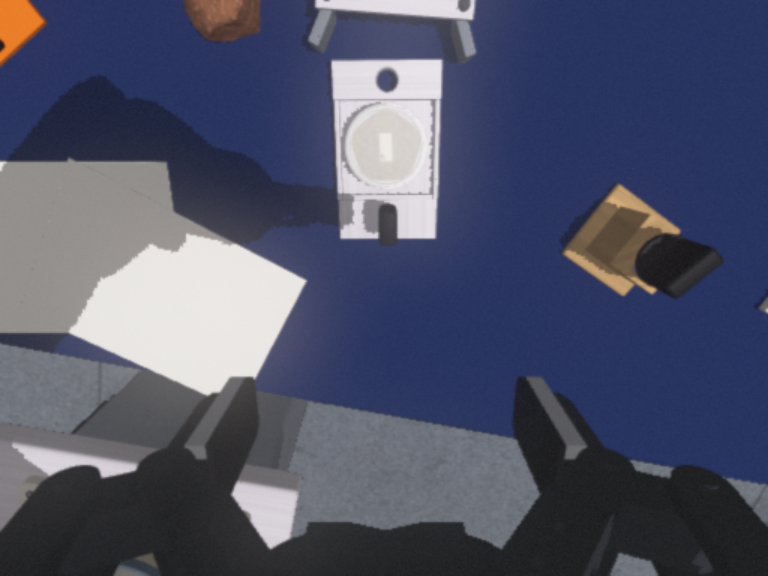

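The wrist view shows the white tray: front corners (331,60) and (442,60), hole (387,79), black fin (388,225). The dock guides are above it and the stand is at (622,240).

```bash
python3 - <<'E'
from h import *
f=dict(np.load("/tmp/w2.npz"))
q=lambda p,z: onplane(f,(np.array(p)+.5)/1.5-.5,z)[:,:2].round(1)
a=q([(331,60),(442,60)],13); b=q([(340,239),(436,238)],5)
print(a,b,"hole",q([(387,79)],13))
m=a.mean(0)-b.mean(0); print("yaw",np.arctan2(m[1],m[0]),"front edge yaw",np.arctan2(*(a[0]-a[1])[::-1])-np.pi/2)
o=f["R"].T@-f["t"]; print("cam",o)
W=cloud(f)
k=(W[...,2]>40)&(W[...,2]<50)&(abs(W[...,0]-448)<25)&(abs(W[...,1]+187)<25)
P=W[k][:,:2]; print("fin",len(P),P.mean(0),P.min(0),P.max(0),cv2.minAreaRect(P.astype(np.float32)))
print(f["pixels"][170:200:4,258].tolist())
E
```

```text
[[ 553.  -124.7]
 [ 569.8 -203.1]] [[ 423.2 -154. ]
 [ 440.8 -232.1]] hole [[ 549.2 -166.9]]
yaw 0.22157187336438164 front edge yaw 0.21109333322274604
cam [ 507.95893671 -175.02811416  372.77503425]
fin 296 [ 448.04123228 -188.90192031] [ 433.90453673 -197.81454592] [ 460.84734572 -180.24909819] ((447.5005187988281, -189.0207977294922), (25.879858016967773, 13.527385711669922), 12.083486557006836)
[[103, 64, 57], [102, 64, 54], [100, 60, 49], [100, 60, 50], [99, 58, 48], [98, 55, 46], [97, 54, 44], [99, 56, 45]]
```

```bash
python3 - <<'E'
from workcell import env
from h import *
plan(env.read_state(),[447.7,-188.9,14],-1.358)
E
```

```text
t=1.88 pos [ 427.4 -192.5  231.1] tilt_x [-0. -0. -1.] psi -1.360 q6 2.329 F [ 0.4 -0.4  0.2] w 85.8
 shift [ 2.171  0.007 -0.207] spin -0.001 (or 1.999 half-turn)
```

```bash
python3 -m inch '[{"x":0.4,"y":0,"z":-0.2,"spin":0},{"x":0.9,"y":0,"z":-0.2,"spin":0},{"x":0.9,"y":0.005,"z":-0.205,"spin":0}]' 0; python3 -m inch '[{"x":0.4,"y":0,"z":0,"spin":0},{"x":0.7,"y":0,"z":0,"spin":0},{"x":0.7,"y":0,"z":0,"spin":0}]'
python3 - <<'E'
from workcell import env,cams
from h import *
plan(env.read_state(),[447.7,-188.9,14],-1.358)
f=cams.grab_frame("wrist"); cv2.imwrite("pics/w3.png",cv2.resize(f["pixels"],None,fx=1.5,fy=1.5)); np.savez("/tmp/w3.npz",**f)
E
```

```text
time_s: 2.25
position: [445.7, -187.5, 138.8]
tool_rot: [-0.741, 1.564, 2.61]
ft_force: [0.4, -0.4, 1.4]
gripper_width: 42.5
time_s: 2.62
position: [447.5, -188.1, 71.7]
tool_rot: [-0.695, 1.569, 2.657]
ft_force: [0.3, -0.7, 0.3]
gripper_width: 42.8
t=2.62 pos [ 447.5 -188.1   71.7] tilt_x [-0.001  0.001 -1.   ] psi -1.360 q6 2.360 F [ 0.3 -0.7  0.3] w 42.8
 shift [ 0.577  0.009 -0.001] spin -0.002 (or 1.998 half-turn)
```

View pics/w3.png

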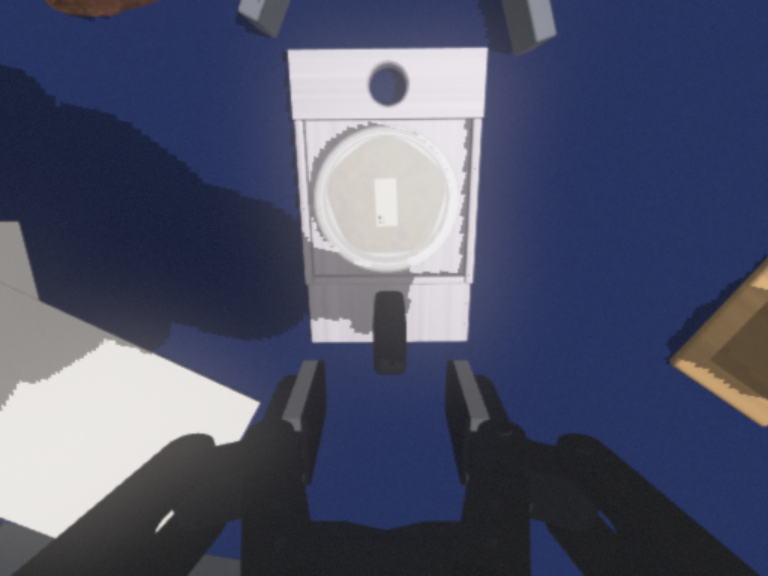

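The fingers straddle the fin: midline at about 387 px, fin at about 390. I'll go down and grip.

```bash
python3 -m inch '[{"x":0.3,"y":0.005,"z":0,"spin":0},{"x":0.57,"y":0.005,"z":0,"spin":0},{"x":0.57,"y":0.005,"z":0,"spin":0}]';python3 -m inch '[{"x":0,"y":0,"z":0,"spin":0},{"x":0,"y":0,"z":0,"spin":0},{"x":0,"y":0,"z":0,"spin":0},{"x":0,"y":0,"z":0,"spin":0}]' -1 40
python3 - <<'E'
from workcell import env,cams
from h import *
plan(env.read_state(),[447.7,-188.9,14],-1.358)
f=cams.grab_frame("wrist"); cv2.imwrite("pics/w4.png",cv2.resize(f["pixels"],None,fx=1.5,fy=1.5)); np.savez("/tmp/w4.npz",**f)
E
```

```text
time_s: 3.05
position: [448.3, -188.3, 15.1]
tool_rot: [-0.392, 1.571, 2.961]
ft_force: [0.3, -0.4, 0.8]
gripper_width: 42.4
time_s: 3.55
position: [449.2, -188.6, 16.2]
tool_rot: [2.268, 1.567, -0.662]
ft_force: [-0.6, -0.5, 7.3]
gripper_width: 13.4
t=3.55 pos [ 449.2 -188.6   16.2] tilt_x [ 0.003 -0.002 -1.   ] psi -1.359 q6 2.360 F [-0.6 -0.5  7.3] w 13.4
 shift [ 0.022 -0.     0.016] spin -0.001 (or 1.999 half-turn)
```

View pics/w4.png

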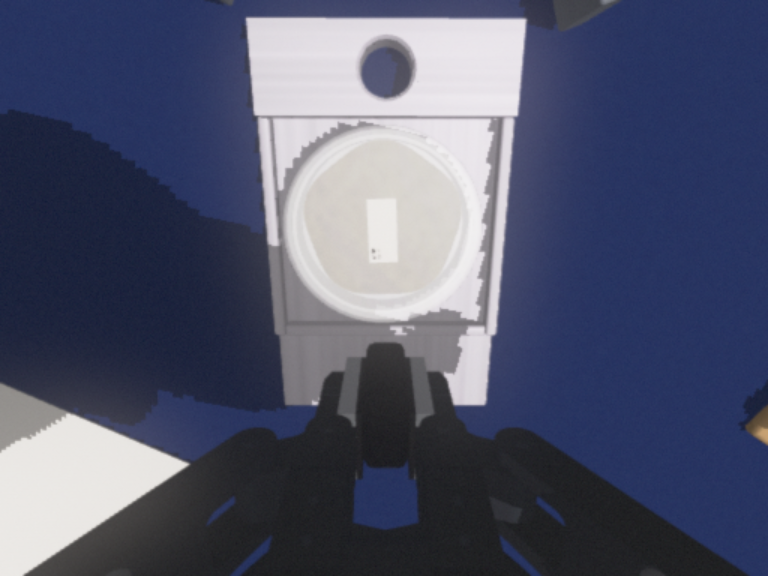

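```bash
python3 - <<'E'
from h import *
f=dict(np.load("/tmp/w2.npz")); cv2.imwrite("pics/c2.png",cv2.resize(f["pixels"][0:50,190:340],None,fx=5,fy=5,interpolation=cv2.INTER_CUBIC))
g=dict(np.load("/tmp/top0.npz")); cv2.imwrite("pics/c3.png",cv2.resize(g["pixels"][150:210,265:335],None,fx=8,fy=8,interpolation=cv2.INTER_CUBIC))
E
```

```text
(no output)
```

View pics/c2.png

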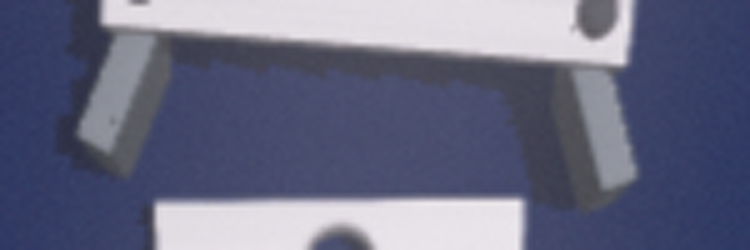

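View pics/c3.png

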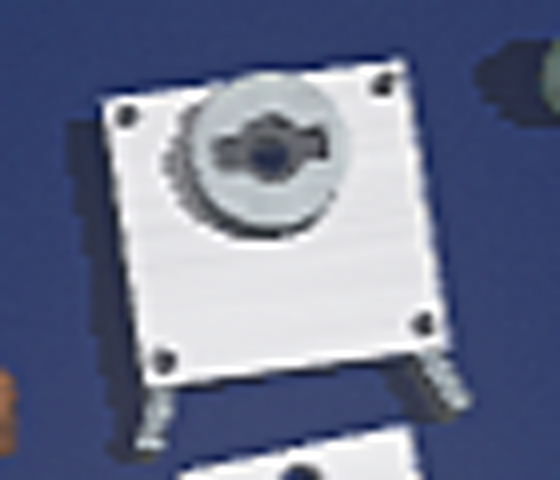

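```bash
python3 - <<'E'
from h import *
f=dict(np.load("/tmp/w2.npz")); g=dict(np.load("/tmp/top0.npz"))
a=onplane(f,crop2px([(100,25),(627,66)],5,(190,0)),35)[:,:2]; d=a[0]-a[1]; y=np.arctan2(d[1],d[0])-np.pi/2
ex=np.array([np.cos(y),np.sin(y)]); print("wrist front",a,np.hypot(*d),y,"origin",a.mean(0)+72*ex)
b=onplane(g,crop2px([(102,100),(404,60),(446,346),(148,386)],8,(265,150)),35)[:,:2]
for i,j in((3,2),(0,1)): d=b[i]-b[j]; print("y edge",np.hypot(*d),np.arctan2(d[1],d[0])-np.pi/2)
for i,j in((0,3),(1,2)): d=b[i]-b[j]; print("x edge",np.hypot(*d),np.arctan2(d[1],d[0]))
y=.145;ex=np.array([np.cos(y),np.sin(y)]);o=b.mean(0)+21*ex; print("top origin",o,"socket",onplane(g,crop2px([(269,153)],8,(265,150)),56)[:,:2])
for o in (o,a.mean(0)+72*ex): print("fin home",o-104*ex)
E
```

```text
wrist front [[ 578.71329416 -111.92594113]
 [ 593.61389685 -215.23762636]] 104.38070830880527 0.14324180016896415 origin [ 657.42620195 -153.30360676]
y edge 103.1047675507124 0.14369687571684064
y edge 105.94841367459581 0.14449547001106033
x edge 101.72678495199271 0.15548531965607756
x edge 101.81760687405439 0.12754533608189117
top origin [ 659.29488047 -153.28949552] socket [[ 657.70314153 -152.57096623]]
fin home [ 556.38626626 -168.31670821]
fin home [ 554.49940652 -168.20554149]
```

```bash
python3 - <<'E'
from workcell import env
from h import *
plan(env.read_state(),[448.2,-183.7,15],-1.427)
E
python3 -m inch '[{"x":0,"y":-0.025,"z":0,"spin":0.02},{"x":0,"y":-0.05,"z":0,"spin":0.043},{"x":0,"y":-0.05,"z":0,"spin":0.043}]'
python3 - <<'E'
from workcell import env,cams
from h import *
plan(env.read_state(),[448.2,-183.7,15],-1.427)
plan(env.read_state(),[555.1,-168.2,15],-1.427)
f=cams.grab_frame("wrist"); cv2.imwrite("pics/w5.png",cv2.resize(f["pixels"],None,fx=1.5,fy=1.5)); np.savez("/tmp/w5.npz",**f)
E
```

```text
t=3.60 pos [ 449.3 -188.6   16.2] tilt_x [ 0.003 -0.002 -1.   ] psi -1.359 q6 2.360 F [-0.4 -1.4  7. ] w 13.4
 shift [ 0.012 -0.05  -0.   ] spin 0.043 (or -1.957 half-turn)
time_s: 3.98
position: [448.0, -184.0, 16.2]
tool_rot: [2.108, 1.567, -0.89]
ft_force: [-2.0, -3.1, 6.5]
gripper_width: 13.5
t=3.98 pos [ 448.  -184.    16.2] tilt_x [ 0.002 -0.003 -1.   ] psi -1.427 q6 2.436 F [-2.  -3.1  6.5] w 13.5
 shift [ 0.012 -0.003 -0.002] spin -0.000 (or 2.000 half-turn)
t=3.98 pos [ 448.  -184.    16.2] tilt_x [ 0.002 -0.003 -1.   ] psi -1.427 q6 2.436 F [-2.  -3.1  6.5] w 13.5
 shift [ 0.014 -0.004 -1.082] spin -0.000 (or 2.000 half-turn)
```

View pics/w5.png

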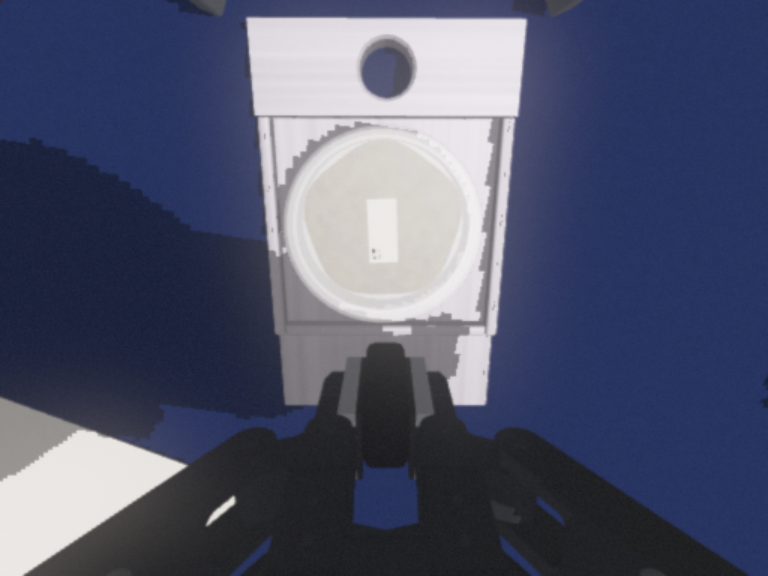

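The tray is centred and parallel between the guide tips (left at about 223, right at about 548). I'll push straight in.

```bash
python3 -m inch '[{"x":0,"y":0,"z":-0.07,"spin":0},{"x":0,"y":0,"z":-0.17,"spin":0},{"x":0,"y":0,"z":-0.29,"spin":0},{"x":0,"y":0,"z":-0.41,"spin":0},{"x":0,"y":0,"z":-0.53,"spin":0},{"x":0,"y":0,"z":-0.65,"spin":0},{"x":0,"y":0,"z":-0.76,"spin":0},{"x":0,"y":0,"z":-0.84,"spin":0}]'
python3 - <<'E'
from workcell import env,cams
from h import *
plan(env.read_state(),[555.1,-168.2,15],-1.427)
f=cams.grab_frame("wrist"); cv2.imwrite("pics/w6.png",cv2.resize(f["pixels"],None,fx=1.5,fy=1.5)); np.savez("/tmp/w6.npz",**f)
E
```

```text
time_s: 5.03
position: [529.7, -171.3, 16.2]
tool_rot: [0.988, 1.569, -2.01]
ft_force: [-12.0, -1.4, 12.5]
gripper_width: 13.0
t=5.03 pos [ 529.7 -171.3   16.2] tilt_x [-0.001 -0.002 -1.   ] psi -1.427 q6 2.535 F [-12.   -1.4  12.5] w 13.0
 shift [ 0.012  0.006 -0.256] spin 0.000 (or -2.000 half-turn)
```

View pics/w6.png

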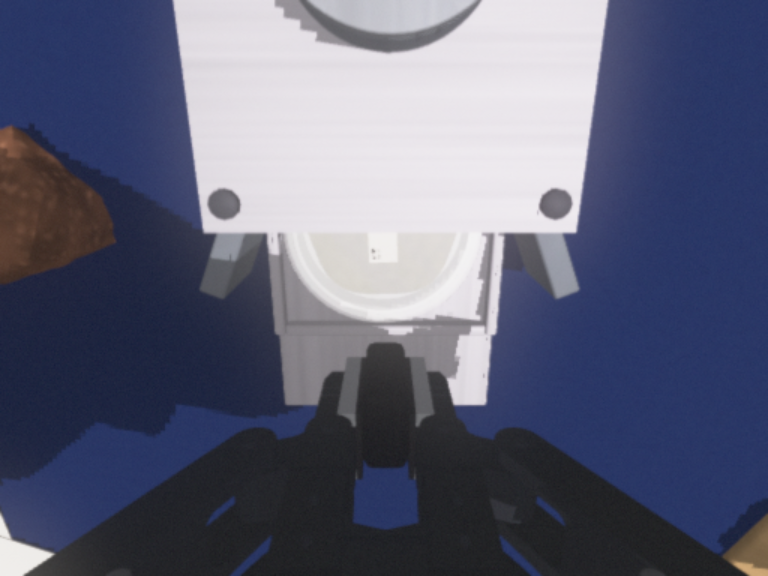

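It is sliding in straight, with the dish still centred. I'll carry on to the stop.

```bash
python3 -m inch '[{"x":0,"y":0,"z":-0.07,"spin":0},{"x":0,"y":0,"z":-0.14,"spin":0},{"x":0,"y":0,"z":-0.19,"spin":0},{"x":0,"y":0,"z":-0.22,"spin":0},{"x":0,"y":0,"z":-0.22,"spin":0}]';python3 -m inch '[{"x":0,"y":0,"z":-0.02,"spin":0},{"x":0,"y":0,"z":-0.04,"spin":0},{"x":0,"y":0,"z":-0.04,"spin":0}]';python3 -m inch '[{"x":0,"y":0,"z":-0.015,"spin":0},{"x":0,"y":0,"z":-0.03,"spin":0},{"x":0,"y":0,"z":-0.03,"spin":0}]'
python3 - <<'E'
from workcell import env,cams
from h import *
plan(env.read_state(),[555.1,-168.2,15],-1.427)
f=cams.grab_frame("wrist"); cv2.imwrite("pics/w7.png",cv2.resize(f["pixels"],None,fx=1.5,fy=1.5)); np.savez("/tmp/w7.npz",**f)
E
```

```text
time_s: 5.7
position: [551.7, -168.1, 16.3]
tool_rot: [1.518, 1.569, -1.479]
ft_force: [-7.2, -0.8, 9.3]
gripper_width: 13.3
time_s: 6.08
position: [555.5, -167.5, 16.2]
tool_rot: [1.342, 1.569, -1.656]
ft_force: [-8.3, -0.9, 9.3]
gripper_width: 13.4
time_s: 6.45
position: [556.6, -167.3, 16.2]
tool_rot: [0.396, 1.567, -2.602]
ft_force: [-16.9, -3.5, 15.7]
gripper_width: 13.5
t=6.45 pos [ 556.6 -167.3   16.2] tilt_x [-0.004 -0.002 -1.   ] psi -1.427 q6 2.564 F [-16.9  -3.5  15.7] w 13.5
 shift [0.012 0.007 0.016] spin -0.000 (or 2.000 half-turn)
```

View pics/w7.png

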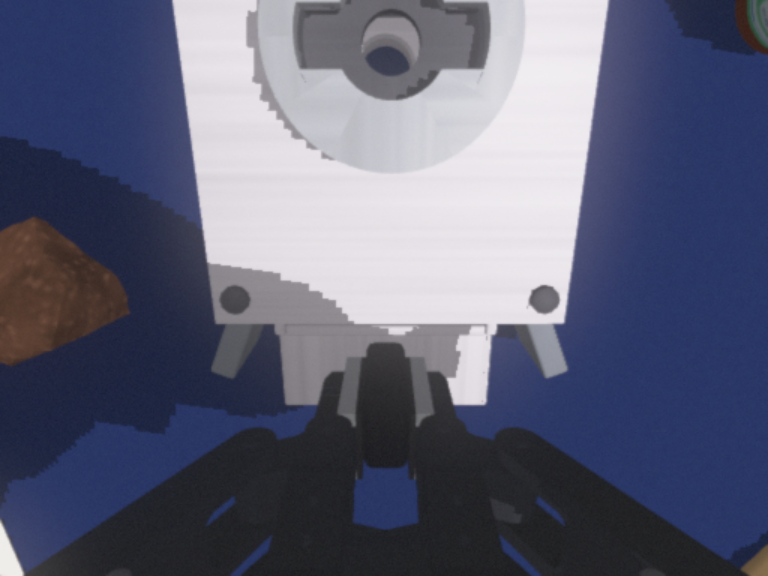

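```bash
python3 -m inch '[{"x":0,"y":0,"z":-0.02,"spin":0},{"x":0,"y":0,"z":-0.02,"spin":0}]'; python3 -m inch '[{"x":0,"y":0,"z":0.03,"spin":0},{"x":0,"y":0,"z":0.03,"spin":0}]' -0.2;  python3 -m inch '[{"x":-0.2,"y":0,"z":0,"spin":0},{"x":-0.6,"y":0,"z":0,"spin":0},{"x":-1,"y":0,"z":0,"spin":0},{"x":-1,"y":0,"z":0,"spin":0}]'
python3 - <<'E'
from workcell import env,cams
from h import *
plan(env.read_state(),[555.1,-168.2,15],-1.427)
f=cams.grab_frame("wrist"); cv2.imwrite("pics/w8.png",cv2.resize(f["pixels"],None,fx=1.5,fy=1.5)); np.savez("/tmp/w8.npz",**f)
E
```

```text
time_s: 6.75
position: [556.7, -167.3, 16.2]
tool_rot: [0.248, 1.563, -2.751]
ft_force: [-26.2, -5.2, 21.0]
gripper_width: 13.4
time_s: 7.0
position: [558.5, -166.9, 15.3]
tool_rot: [2.711, 1.569, -0.286]
ft_force: [0.0, 0.3, 0.4]
gripper_width: 34.3
time_s: 7.5
position: [559.9, -167.3, 117.8]
tool_rot: [2.598, 1.564, -0.399]
ft_force: [-0.0, -0.2, -0.1]
gripper_width: 34.2
t=7.50 pos [ 559.9 -167.3  117.8] tilt_x [ 0.006 -0.003 -1.   ] psi -1.426 q6 2.563 F [-0.  -0.2 -0.1] w 34.2
 shift [ 1.028 -0.002  0.055] spin 0.001 (or -1.999 half-turn)
```

View pics/w8.png

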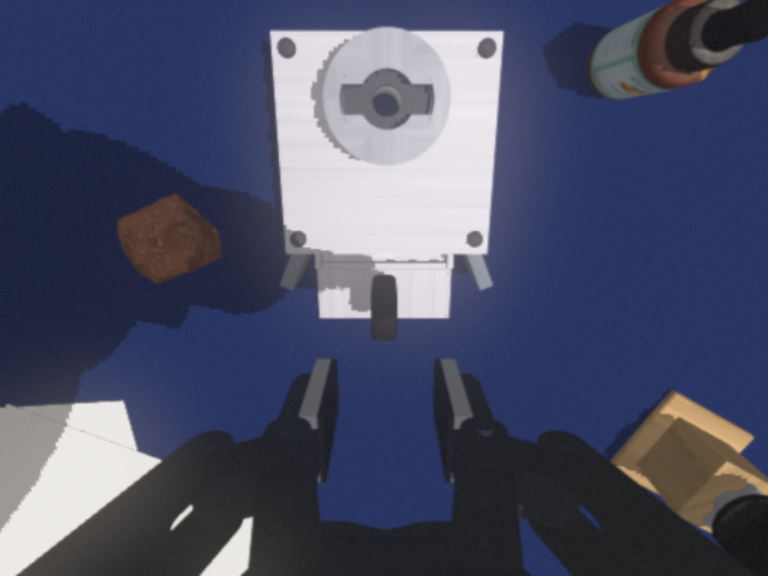

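```bash
python3 - <<'E'
from h import *
f=dict(np.load("/tmp/w8.npz"))
q=lambda p,z: onplane(f,(np.array(p)+.5)/1.5-.5,z)[:,:2]
r=q([(270,31),(503,31),(490,254),(286,254)],35); print(r.round(1))
d=(r[0]+r[1]-r[2]-r[3]); y1=np.arctan2(d[1],d[0]); d=r[0]-r[1]+r[3]-r[2]; y2=np.arctan2(d[1],d[0])-np.pi/2; print("yaws",y1,y2)
y=y2; ex=np.array([np.cos(y),np.sin(y)]);ey=np.array([-ex[1],ex[0]])
o=r.mean(0)+21*ex; print("origin roof",o)
# tower circle
c=q([(386,93)],56)[0]; print("tower",c, "slots mid", q([(340,100),(434,100)],56).mean(0))
W=cloud(f); k=(W[...,2]>54)&(W[...,2]<59)&(np.hypot(W[...,0]-658,W[...,1]+153)<40); P=W[k][:,:2].astype(np.float32); print(len(P),"enclosing",cv2.minEnclosingCircle(P))
b=q([(319,318),(450,318)],5)
for p in b: print("tray back in dock",(p-o)@ex,(p-o)@ey)
k=(W[...,2]>41)&(W[...,2]<50)&(np.hypot(W[...,0]-555,W[...,1]+168)<25); P=W[k][:,:2].astype(np.float32); R=cv2.minAreaRect(P); p=np.array(R[0]); print(R,(p-o)@ex,(p-o)@ey)
plugk=(W[...,2]>85)&(W[...,0]<560); print(W[plugk][:,:].mean(0) if plugk.any() else None)
E
```

```text
[[ 679.6  -98. ]
 [ 694.5 -200.4]
 [ 594.2 -216.7]
 [ 579.1 -112.7]]
yaws 0.1531231595608555 0.14462572957696107
origin roof [ 657.65208978 -153.89379372]
tower [ 659.95278747 -152.82606325] slots mid [ 657.33515113 -153.63700177]
4264 enclosing ((657.8563232421875, -153.30947875976562), 27.04082489013672)
tray back in dock -119.16812960622164 41.47750698064786
tray back in dock -119.21808469675473 -38.666354525173155
((555.1702270507812, -166.9536895751953), (25.235271453857422, 13.481865882873535), 7.718928337097168) -103.29416276663507 1.8463494493475814
[ 550.88472509 -159.04315239  172.06330879]
```

The tray is home: its back edge is at dock x ≈ -119 and the fin at -103.3, both within about 1 mm. The gripper is clear of it. Next, over to the stand.

```bash
python3 -m inch '[{"x":-0.3,"y":0.25,"z":0.2,"spin":0},{"x":-0.5,"y":0.6,"z":0.5,"spin":0.1},{"x":-0.72,"y":0.95,"z":0.82,"spin":0.2},{"x":-0.72,"y":0.95,"z":0.82,"spin":0.2}]' 
python3 - <<'E'
from workcell import env,cams
from h import *
plan(env.read_state(),[420,-370,190],-1.8)
E
```

```text
time_s: 8.05
position: [489.5, -275.0, 186.7]
tool_rot: [2.405, 1.57, -0.911]
ft_force: [-0.7, -0.0, -0.1]
gripper_width: 34.2
t=8.05 pos [ 489.5 -275.   186.7] tilt_x [ 0.001 -0.001 -1.   ] psi -1.746 q6 2.655 F [-0.7 -0.  -0.1] w 34.2
 shift [-0.032  1.056  0.519] spin 0.035 (or -1.965 half-turn)
```

```bash
python3 -m inch '[{"x":-0.03,"y":0.4,"z":0.2,"spin":0.03},{"x":-0.03,"y":0.8,"z":0.4,"spin":0.03},{"x":-0.03,"y":1,"z":0.52,"spin":0.03},{"x":-0.03,"y":1,"z":0.52,"spin":0.03}]' 
python3 - <<'E'
from workcell import env,cams
from h import *
plan(env.read_state(),[420,-370,190],-1.8)
f=cams.grab_frame("wrist"); cv2.imwrite("pics/w9.png",cv2.resize(f["pixels"],None,fx=1.5,fy=1.5)); np.savez("/tmp/w9.npz",**f)
W=cloud(f)
k=(W[...,2]>90)&(W[...,2]<106)&(np.hypot(W[...,0]-471,W[...,1]+385)<30); P=W[k].astype(np.float32); print(len(P),P.mean(0),cv2.minAreaRect(P[:,:2].copy()))
k=(W[...,2]>45)&(W[...,2]<54)&(np.hypot(W[...,0]-471,W[...,1]+385)<50); P=W[k].astype(np.float32); print(len(P),P.mean(0),cv2.minAreaRect(P[:,:2].copy()))
k=(W[...,2]>57)&(W[...,2]<75)&(np.hypot(W[...,0]-471,W[...,1]+385)<40); P=W[k].astype(np.float32); print(len(P),P.mean(0),cv2.minEnclosingCircle(P[:,:2].copy()))
E
```

```text
time_s: 8.55
position: [421.7, -362.6, 187.9]
tool_rot: [-0.734, 1.569, 2.19]
ft_force: [0.2, 0.7, -0.2]
gripper_width: 34.3
t=8.55 pos [ 421.7 -362.6  187.9] tilt_x [-0.001  0.002 -1.   ] psi -1.788 q6 2.498 F [ 0.2  0.7 -0.2] w 34.3
 shift [-0.021  0.076  0.001] spin 0.007 (or -1.993 half-turn)
906 [ 470.79315 -384.74878   98.62312] ((469.8883056640625, -384.63262939453125), (14.04420280456543, 38.110008239746094), 57.853477478027344)
671 [ 475.89316 -384.04663   49.21187] ((469.84246826171875, -384.65924072265625), (44.22279739379883, 44.06984329223633), 68.72959899902344)
798 [ 471.78983 -383.07947   67.2838 ] ((469.8797302246094, -384.604736328125), 19.774646759033203)
```

View pics/w9.png

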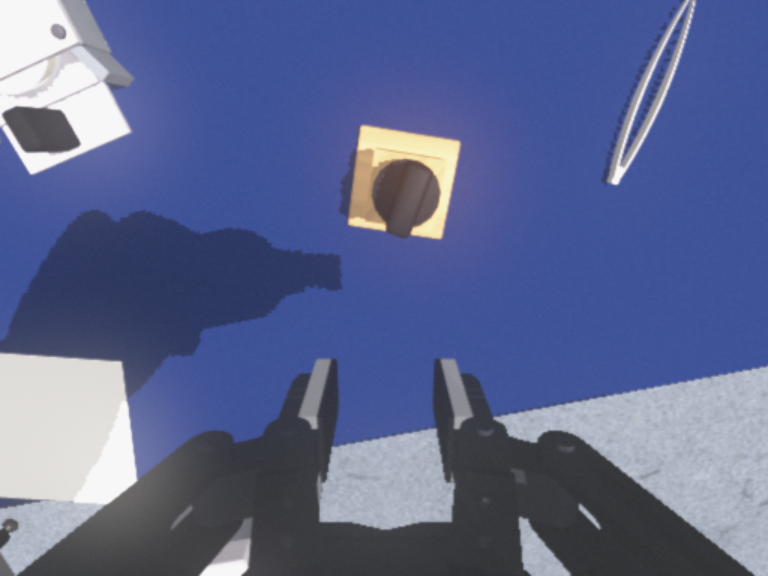

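Plug axis is at (469.9,-384.6), with the bar at yaw -0.561. The bar, flange and stand all agree on that. I'll turn the tool above it.

```bash
python3 -m inch '[{"x":0,"y":0.3,"z":-0.2,"spin":-0.11},{"x":0,"y":0.3,"z":-0.45,"spin":-0.22},{"x":0,"y":0.3,"z":-0.45,"spin":-0.33},{"x":0,"y":0.3,"z":-0.45,"spin":-0.44},{"x":0,"y":0.3,"z":-0.45,"spin":-0.55},{"x":0,"y":0.3,"z":-0.45,"spin":-0.66},{"x":0,"y":0.3,"z":-0.45,"spin":-0.77},{"x":0,"y":0.3,"z":-0.45,"spin":-0.88}]' 
python3 -m inch '[{"x":0,"y":0,"z":0,"spin":-0.11},{"x":0,"y":0,"z":0,"spin":-0.22},{"x":0,"y":0,"z":0,"spin":-0.33},{"x":0,"y":0,"z":0,"spin":-0.44},{"x":0,"y":0,"z":0,"spin":-0.55},{"x":0,"y":0,"z":0,"spin":-0.66},{"x":0,"y":0,"z":0,"spin":-0.77},{"x":0,"y":0,"z":0,"spin":-0.88}]' 
python3 - <<'E'
from workcell import env,cams
from h import *
plan(env.read_state(),[469.9,-384.6,140],1.01)
E
```

```text
time_s: 9.6
position: [460.9, -399.8, 188.6]
tool_rot: [-2.392, 1.57, 1.923]
ft_force: [0.2, -1.1, -0.3]
gripper_width: 34.1
time_s: 10.6
position: [460.9, -399.7, 188.5]
tool_rot: [2.509, 1.57, 1.924]
ft_force: [-0.2, 0.5, 1.0]
gripper_width: 34.1
t=10.60 pos [ 460.9 -399.7  188.5] tilt_x [-0.     0.001 -1.   ] psi 0.985 q6 -0.266 F [-0.2  0.5  1. ] w 34.1
 shift [ 0.485  0.176 -0.008] spin -0.016 (or 1.984 half-turn)
```

```bash
python3 -m inch '[{"x":0.1,"y":0.175,"z":-0.008,"spin":-0.016},{"x":0.48,"y":0.175,"z":-0.008,"spin":-0.016},{"x":0.48,"y":0.175,"z":-0.008,"spin":-0.016},{"x":0.48,"y":0.175,"z":-0.008,"spin":-0.016}]' 
python3 - <<'E'
from workcell import env,cams
from h import *
plan(env.read_state(),[469.9,-384.6,71.5],1.01)
f=cams.grab_frame("wrist"); cv2.imwrite("pics/w10.png",cv2.resize(f["pixels"],None,fx=1.5,fy=1.5)); np.savez("/tmp/w10.npz",**f)
W=cloud(f)
k=(W[...,2]>92)&(W[...,2]<106)&(np.hypot(W[...,0]-471,W[...,1]+385)<30); P=W[k].astype(np.float32); print(len(P),P.mean(0),cv2.minAreaRect(P[:,:2].copy()))
E
```

```text
time_s: 11.1
position: [469.6, -385.7, 141.9]
tool_rot: [0.725, 1.571, 0.155]
ft_force: [1.3, -0.6, 0.7]
gripper_width: 34.3
t=11.10 pos [ 469.6 -385.7  141.9] tilt_x [ 0.  0. -1.] psi 1.002 q6 -0.256 F [ 1.3 -0.6  0.7] w 34.3
 shift [ 0.704  0.011 -0.004] spin -0.005 (or 1.995 half-turn)
1076 [ 468.0237  -383.84326   98.52321] ((469.1576232910156, -384.7185974121094), (13.855688095092773, 37.10087203979492), 57.84984588623047)
```

View pics/w10.png

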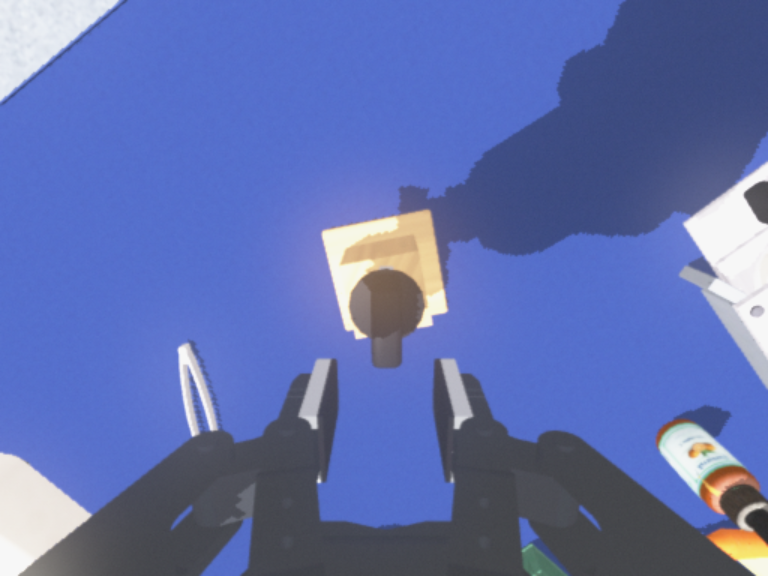

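The bar at (387,340) sits midway between the fingers. I'll descend and grip.

```bash
python3 -m inch '[{"x":0.3,"y":0.01,"z":-0.003,"spin":-0.005},{"x":0.6,"y":0.01,"z":-0.003,"spin":-0.005},{"x":0.7,"y":0.01,"z":-0.003,"spin":-0.005},{"x":0.7,"y":0.01,"z":-0.003,"spin":-0.005}]' 
python3 - <<'E'
from workcell import env,cams
from h import *
plan(env.read_state(),[469.6,-384.6,71.5],1.01)
E
python3 -m inch '[{"x":0,"y":0,"z":0,"spin":0},{"x":0,"y":0,"z":0,"spin":0},{"x":0,"y":0,"z":0,"spin":0},{"x":0,"y":0,"z":0,"spin":0}]' -1 80
python3 - <<'E'
from workcell import env,cams
from h import *
plan(env.read_state(),[469.6,-384.6,71.5],1.01)
f=cams.grab_frame("wrist"); cv2.imwrite("pics/w11.png",cv2.resize(f["pixels"],None,fx=1.5,fy=1.5)); np.savez("/tmp/w11.npz",**f)
E
```

```text
time_s: 11.65
position: [469.4, -385.6, 71.8]
tool_rot: [-0.237, 1.571, -0.798]
ft_force: [0.5, 0.6, 0.6]
gripper_width: 34.4
t=11.65 pos [ 469.4 -385.6   71.8] tilt_x [ 0. -0. -1.] psi 1.009 q6 -0.264 F [0.5 0.6 0.6] w 34.4
 shift [ 0.003  0.009 -0.003] spin -0.000 (or 2.000 half-turn)
time_s: 12.15
position: [469.8, -386.0, 72.9]
tool_rot: [-0.267, 1.568, -0.828]
ft_force: [-0.4, 0.5, 6.9]
gripper_width: 12.9
t=12.15 pos [ 469.8 -386.    72.9] tilt_x [ 0.002 -0.002 -1.   ] psi 1.010 q6 -0.265 F [-0.4  0.5  6.9] w 12.9
 shift [ 0.014  0.011 -0.009] spin -0.000 (or 2.000 half-turn)
```

View pics/w11.png

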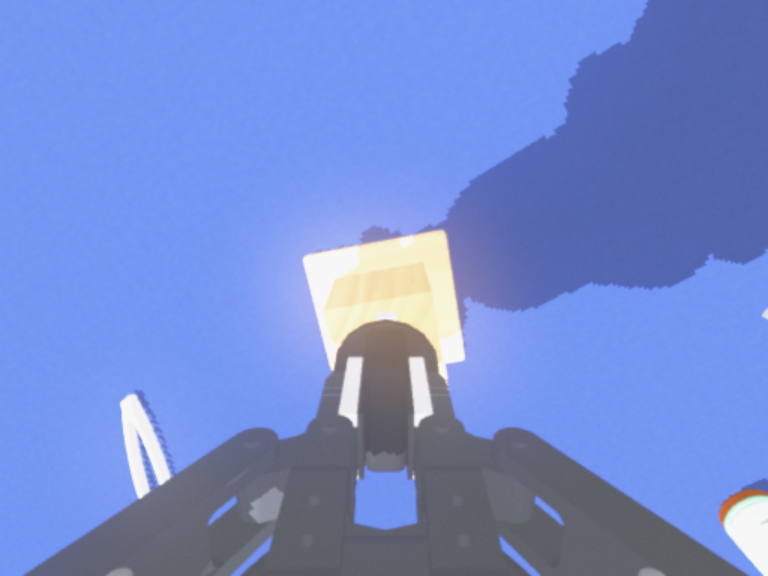

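```bash
python3 -m inch '[{"x":-0.1,"y":0,"z":0,"spin":0},{"x":-0.3,"y":0,"z":0,"spin":0},{"x":-0.5,"y":0,"z":0,"spin":0},{"x":-0.8,"y":0,"z":0,"spin":0},{"x":-0.8,"y":0,"z":0,"spin":0}]'
python3 -m inch '[{"x":0,"y":0.3,"z":0.03,"spin":0},{"x":0,"y":0.6,"z":0.06,"spin":0},{"x":0,"y":1,"z":0.12,"spin":0},{"x":0,"y":1,"z":0.12,"spin":0}]'
python3 -m inch '[{"x":0,"y":0.3,"z":0.03,"spin":0.1},{"x":0,"y":0.6,"z":0.06,"spin":0.2},{"x":0,"y":0.9,"z":0.12,"spin":0.3},{"x":0,"y":0.9,"z":0.12,"spin":0.4},{"x":0,"y":0.9,"z":0.12,"spin":0.5},{"x":0,"y":0.9,"z":0.12,"spin":0.55},{"x":0,"y":0.9,"z":0.12,"spin":0.55}]'
python3 - <<'E'
from workcell import env,cams
from h import *
s=env.read_state(); psi=.145
ztool=np.array([np.sin(psi),-np.cos(psi)])
t=np.array([657.8,-153.5])+0.9*ztool
plan(s,[*t,140],psi)
f=cams.grab_frame("wrist"); cv2.imwrite("pics/w12.png",cv2.resize(f["pixels"],None,fx=1.5,fy=1.5)); np.savez("/tmp/w12.npz",**f)
E
```

```text
time_s: 12.82
position: [470.0, -386.1, 154.1]
tool_rot: [-0.262, 1.566, -0.823]
ft_force: [-0.1, -0.3, -1.7]
gripper_width: 12.7
time_s: 13.32
position: [533.5, -304.9, 150.5]
tool_rot: [2.741, 1.569, 2.184]
ft_force: [0.4, -0.5, -1.9]
gripper_width: 12.9
time_s: 14.2
position: [590.0, -237.7, 150.8]
tool_rot: [-2.028, 1.57, 2.83]
ft_force: [0.5, 0.2, -0.1]
gripper_width: 13.0
t=14.20 pos [ 590.  -237.7  150.8] tilt_x [-0.001  0.    -1.   ] psi 0.146 q6 0.910 F [ 0.5  0.2 -0.1] w 13.0
 shift [ 0.107  0.793 -0.726] spin 0.001 (or -1.999 half-turn)
```

View pics/w12.png

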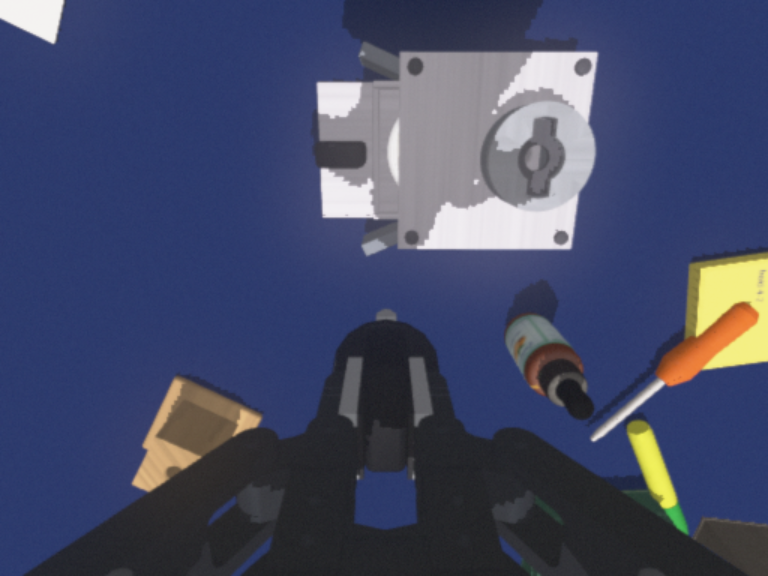

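```bash
python3 - <<'E'
from workcell import env
from h import *
f=dict(np.load("/tmp/w12.npz")); W=cloud(f); tcp=np.array([590.0,-237.7]); psi=.146
y=np.array([np.cos(psi),np.sin(psi)]); z=np.array([y[1],-y[0]])
def T(p): d=np.array(p)-tcp; return d@y,d@z
v,u=np.mgrid[:384,:512]
for u0,v0 in [(257,215),(257,209),(257,225),(257,295),(257,300)]: print(u0,v0,W[v0,u0].round(1),T(W[v0,u0,:2]))
k=(u>222)&(u<292)&(v>212)&(v<235)&(W[...,2]>135)&(W[...,2]<155); P=W[k]; print(len(P),P[:,2].mean())
yy,zz=T(P[:,:2]); print("flange extents y",yy.min(),yy.max(),"z",zz.min(),zz.max())
print("tip",T(onplane(f,[(257,209)],87)[0,:2]))
# bar top
k=(u>243)&(u<272)&(v>225)&(v<316)&(W[...,2]>172)&(W[...,2]<185); P=W[k]; print(len(P)); 
if len(P): yy,zz=T(P[:,:2]); print("bar z",zz.min(),zz.max(),yy.min(),yy.max(),P[:,2].mean())
q=lambda p,zz: onplane(f,(np.array(p)+.5)/1.5-.5,zz)[:,:2]
k=(W[...,2]>54)&(W[...,2]<60)&(np.hypot(W[...,0]-658,W[...,1]+153)<40); P=W[k][:,:2].astype(np.float32); print("tower",cv2.minEnclosingCircle(P))
E
```

```text
257 215 [ 587.4 -217.3  145.2] (np.float64(0.3800957684729509), np.float64(-20.562749462541102))
257 209 [ 587.8 -219.8  130. ] (np.float64(0.3841611122082562), np.float64(-17.994682102207182))
257 225 [ 587.6 -218.7  154.9] (np.float64(0.37814082646162284), np.float64(-19.14739916877336))
257 295 [ 591.3 -243.7  176.8] (np.float64(0.3782327233945205), np.float64(6.159276198618755))
257 300 [ 591.7 -246.9  176.2] (np.float64(0.3790022764252201), np.float64(9.332314135147225))
796 145.7842364501832
flange extents y -17.832831420248972 18.68292950579307 z -20.63171383132981 -8.069002283831244
tip (np.float64(0.3975509502093242), np.float64(-1.138364033825732))
2032
bar z -20.386086563844344 17.967886090588205 -5.775894444600638 6.692634235818239 176.6340883663031
tower ((657.65283203125, -153.40109252929688), 27.272733688354492)
```

The plug is upright in the grip, with its axis about 0.9 mm along tool -z from the TCP. The tower centre reads (657.7,-153.4) again.

```bash
python3 -m inch '[{"x":0,"y":0.25,"z":-0.22,"spin":0},{"x":0,"y":0.5,"z":-0.45,"spin":0},{"x":0,"y":0.79,"z":-0.726,"spin":0},{"x":0,"y":0.79,"z":-0.726,"spin":0},{"x":0,"y":0.79,"z":-0.726,"spin":0}]'
python3 - <<'E'
from workcell import env,cams
from h import *
s=env.read_state()
plan(s,[657.53,-154.38,130],.1445)
f=cams.grab_frame("wrist"); cv2.imwrite("pics/w13.png",cv2.resize(f["pixels"],None,fx=1.5,fy=1.5)); np.savez("/tmp/w13.npz",**f)
E
```

```text
time_s: 14.88
position: [657.9, -154.2, 150.9]
tool_rot: [-1.562, 1.57, -2.986]
ft_force: [-0.2, 0.8, -1.2]
gripper_width: 12.6
t=14.88 pos [ 657.9 -154.2  150.9] tilt_x [-0.001 -0.    -1.   ] psi 0.147 q6 1.069 F [-0.2  0.8 -1.2] w 12.6
 shift [ 0.209 -0.004  0.001] spin 0.002 (or -1.998 half-turn)
```

View pics/w13.png

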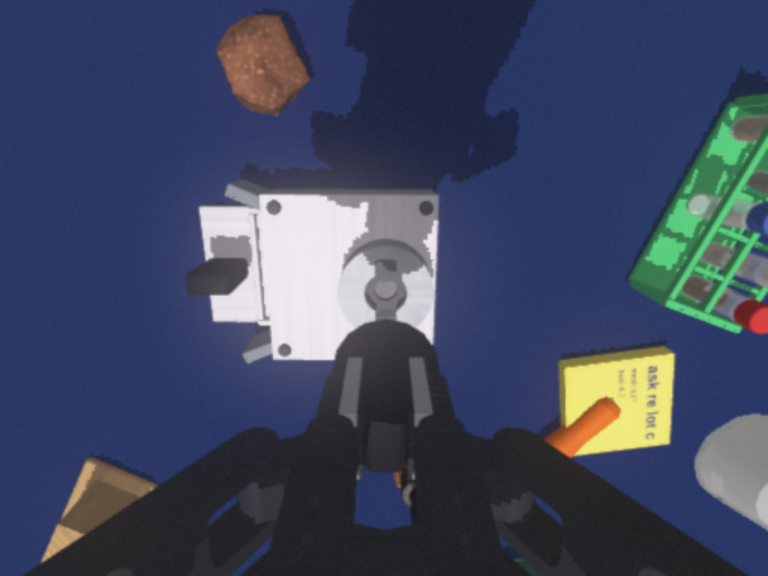

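The plug is over the socket and lines up at px (386,285). I'll lower it to just above the lug level.

```bash
python3 -m inch '[{"x":0.15,"y":-0.004,"z":0,"spin":0.002},{"x":0.3,"y":-0.004,"z":0,"spin":0.002},{"x":0.45,"y":-0.004,"z":0,"spin":0.002},{"x":0.6,"y":-0.004,"z":0,"spin":0.002},{"x":0.67,"y":-0.004,"z":0,"spin":0.002},{"x":0.67,"y":-0.004,"z":0,"spin":0.002}]'
python3 - <<'E'
from workcell import env,cams
from h import *
s=env.read_state()
plan(s,[657.53,-154.38,65],.1445); print(s["torque"])
f=cams.grab_frame("wrist"); cv2.imwrite("pics/w14.png",cv2.resize(f["pixels"],None,fx=1.5,fy=1.5)); np.savez("/tmp/w14.npz",**f)
E
```

```text
time_s: 15.68
position: [657.6, -153.8, 83.6]
tool_rot: [-2.087, 1.57, 2.769]
ft_force: [0.1, 0.2, 0.3]
gripper_width: 12.3
t=15.68 pos [ 657.6 -153.8   83.6] tilt_x [-0.001  0.    -1.   ] psi 0.143 q6 1.074 F [0.1 0.2 0.3] w 12.3
 shift [ 0.186 -0.002  0.005] spin -0.001 (or 1.999 half-turn)
[-0.02220923  0.00832784  0.01404165]
```

View pics/w14.png

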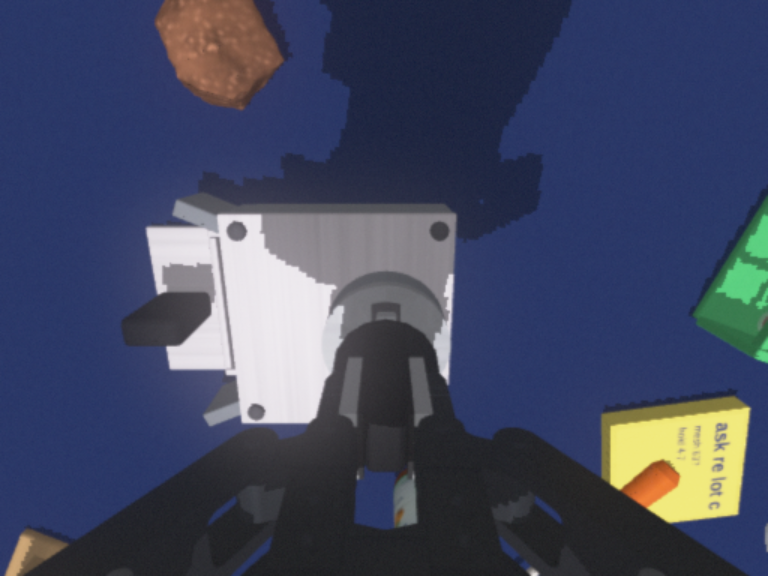

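No contact, and the slot at (386,312) is lined up with the plug. I'll lower the lugs through the plate.

```bash
python3 -m inch '[{"x":0.05,"y":-0.002,"z":0.005,"spin":0},{"x":0.1,"y":-0.002,"z":0.005,"spin":0},{"x":0.1,"y":-0.002,"z":0.005,"spin":0}]'; python3 -m inch '[{"x":0.03,"y":0,"z":0,"spin":0},{"x":0.06,"y":0,"z":0,"spin":0},{"x":0.06,"y":0,"z":0,"spin":0}]'
python3 - <<'E'
from workcell import env,cams
from h import *
s=env.read_state()
plan(s,[657.53,-154.38,65],.1445); print(s["torque"])
E
```

```text
time_s: 16.1
position: [657.4, -154.4, 73.8]
tool_rot: [-2.09, 1.57, 2.765]
ft_force: [-0.6, 0.5, -0.8]
gripper_width: 12.8
time_s: 16.48
position: [657.9, -154.6, 68.7]
tool_rot: [1.079, 1.57, -0.349]
ft_force: [-1.4, 0.3, 4.5]
gripper_width: 12.7
t=16.48 pos [ 657.9 -154.6   68.7] tilt_x [ 0.001 -0.    -1.   ] psi 0.143 q6 1.073 F [-1.4  0.3  4.5] w 12.7
 shift [ 0.037 -0.003 -0.002] spin -0.001 (or 1.999 half-turn)
[0.09265345 0.2169846  0.03028316]
```

```bash
python3 -m inch '[{"x":0.02,"y":0,"z":0,"spin":0},{"x":0.04,"y":0,"z":0,"spin":0},{"x":0.04,"y":0,"z":0,"spin":0}]'
python3 - <<'E'
from workcell import env,cams
from h import *
s=env.read_state()
plan(s,[657.53,-154.38,65],.1445); print(s["torque"])
f=cams.grab_frame("wrist"); cv2.imwrite("pics/w15.png",f["pixels"][180:340,140:380].repeat(3,0).repeat(3,1))
f=cams.grab_frame("scene"); cv2.imwrite("pics/s15.png",cv2.resize(f["pixels"][140:240,200:360],None,fx=4.5,fy=4.5,interpolation=cv2.INTER_CUBIC))
E
```

```text
time_s: 16.85
position: [658.1, -154.6, 65.5]
tool_rot: [1.05, 1.569, -0.378]
ft_force: [-1.0, 1.3, 9.2]
gripper_width: 12.7
t=16.85 pos [ 658.1 -154.6   65.5] tilt_x [ 0.002 -0.001 -1.   ] psi 0.143 q6 1.073 F [-1.   1.3  9.2] w 12.7
 shift [ 0.005 -0.005 -0.003] spin -0.001 (or 1.999 half-turn)
[ 0.18181102  0.44446273 -0.01770627]
```

View pics/w15.png

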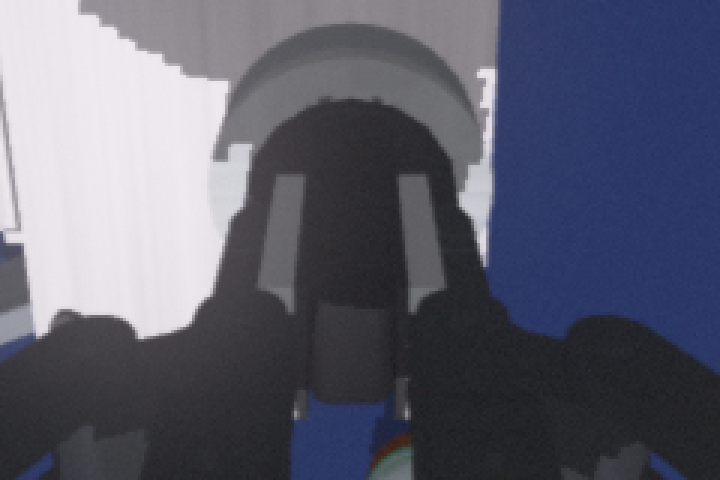

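View pics/s15.png

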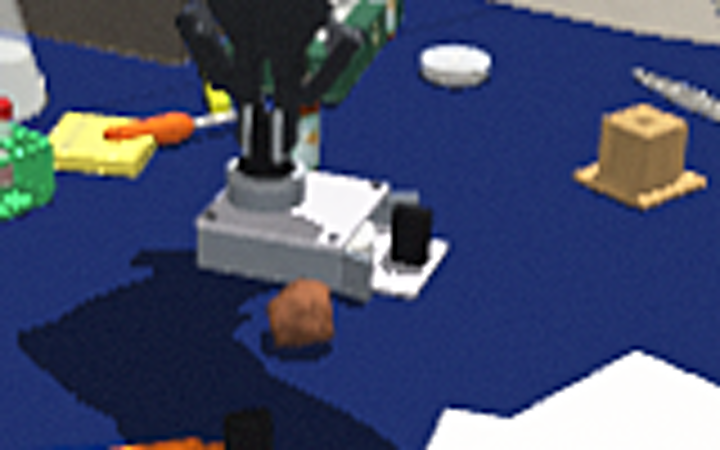

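The flange is at the plate: 9 N, TCP at 65.5, plug tip about 1.6 mm above the bench. Now the clockwise twist.

```bash
python3 -m inch '[{"x":0,"y":0,"z":-0.001,"spin":0.08},{"x":0,"y":-0.001,"z":-0.003,"spin":0.17},{"x":0,"y":-0.001,"z":-0.005,"spin":0.26},{"x":0,"y":-0.001,"z":-0.006,"spin":0.35},{"x":0,"y":-0.002,"z":-0.006,"spin":0.44},{"x":0,"y":-0.002,"z":-0.007,"spin":0.5},{"x":0,"y":-0.002,"z":-0.007,"spin":0.5}]'
python3 - <<'E'
from workcell import env,cams
from h import *
s=env.read_state()
plan(s,[657.53,-154.38,65],.1445-1.571); print(s["torque"])
f=cams.grab_frame("wrist"); cv2.imwrite("pics/w16.png",cv2.resize(f["pixels"],None,fx=1.5,fy=1.5))
E
```

```text
time_s: 17.82
position: [657.5, -154.2, 65.4]
tool_rot: [1.405, 1.569, -0.81]
ft_force: [-2.4, -1.4, 9.0]
gripper_width: 12.6
t=17.82 pos [ 657.5 -154.2   65.4] tilt_x [ 0.001 -0.001 -1.   ] psi -0.644 q6 1.861 F [-2.4 -1.4  9. ] w 12.6
 shift [0.004 0.001 0.001] spin 0.498 (or -1.502 half-turn)
[-0.11981889  0.67558094  0.02959514]
```

View pics/w16.png

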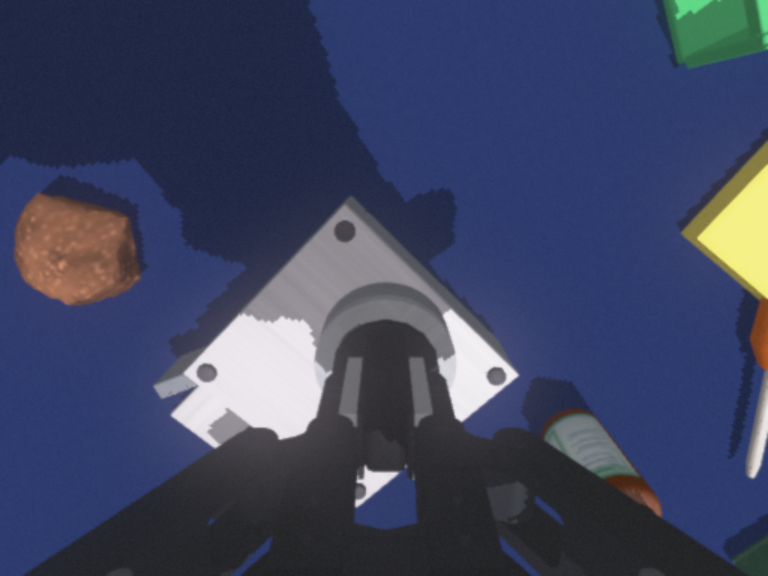

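```bash
python3 -m inch '[{"x":0,"y":-0.002,"z":0,"spin":0.08},{"x":0,"y":-0.004,"z":0,"spin":0.17},{"x":0,"y":-0.006,"z":0,"spin":0.26},{"x":0,"y":-0.008,"z":0,"spin":0.35},{"x":0,"y":-0.009,"z":0,"spin":0.43},{"x":0,"y":-0.009,"z":0,"spin":0.49},{"x":0,"y":-0.009,"z":0,"spin":0.49},{"x":0,"y":-0.009,"z":0,"spin":0.49}]'
python3 - <<'E'
from workcell import env,cams
from h import *
s=env.read_state()
plan(s,[656.8,-153.6,65],.1445-1.571); print(s["torque"])
f=cams.grab_frame("wrist"); cv2.imwrite("pics/w17.png",cv2.resize(f["pixels"],None,fx=1.5,fy=1.5)); np.savez("/tmp/w17.npz",**f)
E
```

```text
time_s: 18.88
position: [657.3, -153.8, 65.5]
tool_rot: [2.407, 1.568, -0.576]
ft_force: [-1.1, -0.6, 8.0]
gripper_width: 12.7
t=18.88 pos [ 657.3 -153.8   65.5] tilt_x [ 0.002 -0.001 -1.   ] psi -1.412 q6 2.629 F [-1.1 -0.6  8. ] w 12.7
 shift [ 0.005 -0.003  0.004] spin 0.009 (or -1.991 half-turn)
[-0.19996416  0.2535051   0.06658779]
```

View pics/w17.png

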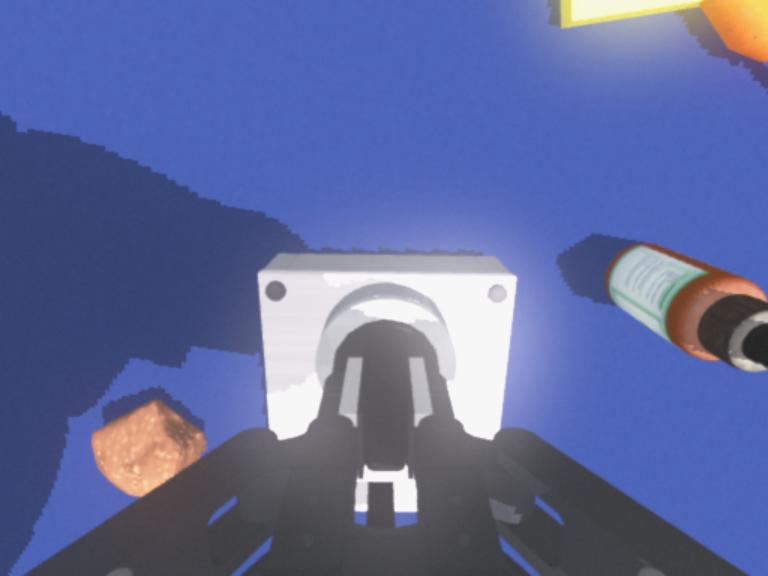

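```bash
python3 -m inch '[{"x":0,"y":0,"z":0,"spin":0.02},{"x":0,"y":0,"z":0,"spin":0.02},{"x":0,"y":0,"z":0,"spin":0.02},{"x":0,"y":0,"z":0,"spin":0.02}]'
python3 - <<'E'
from workcell import env,cams
from h import *
s=env.read_state()
plan(s,[656.8,-153.6,65],.1445-1.571); print(s["torque"],s["qd"].round(3))
f=cams.grab_frame("top"); cv2.imwrite("pics/t18.png",f["pixels"]); W=cloud(f); g=dict(np.load("/tmp/top0.npz")); W0=cloud(g)
for n,(u,v) in dict(flask=(112,234),rock=(258,201),bott=(341,157)).items(): print(n,np.nanmax(abs(W[v-2:v+3,u-2:u+3]-W0[v-2:v+3,u-2:u+3])).round(1))
w=cams.grab_frame("wrist"); W=cloud(w); v,u=np.mgrid[:384,:512]
k=(u>238)&(u<276)&(v>225)&(v<312)&(W[...,2]>84)&(W[...,2]<100); P=W[k].astype(np.float32); print("bar",len(P),P[:,2].mean(),cv2.minAreaRect(P[:,:2].copy()))
c=cams.grab_frame("scene"); cv2.imwrite("pics/s18.png",cv2.resize(c["pixels"][140:240,200:360],None,fx=4.5,fy=4.5,interpolation=cv2.INTER_CUBIC))
E
```

```text
time_s: 19.42
position: [657.3, -153.7, 65.5]
tool_rot: [2.457, 1.568, -0.558]
ft_force: [-1.1, -1.1, 8.2]
gripper_width: 12.7
t=19.43 pos [ 657.3 -153.7   65.5] tilt_x [ 0.002 -0.001 -1.   ] psi -1.444 q6 2.661 F [-1.1 -1.1  8.2] w 12.7
 shift [ 0.005 -0.002  0.004] spin -0.011 (or 1.989 half-turn)
[-0.16052941  0.22583782  0.13355164] [ 0.001 -0.001 -0.    -0.001  0.001  0.001]
flask 6.4
rock 581.2
bott 9.0
bar 2334 91.3778 ((659.1099853515625, -152.74974060058594), (36.06052017211914, 16.653709411621094), 3.5845367908477783)
```

View pics/s18.png

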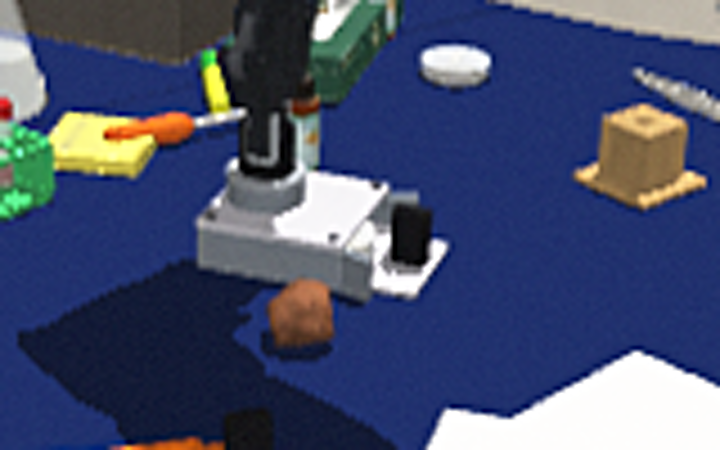

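View pics/t18.png

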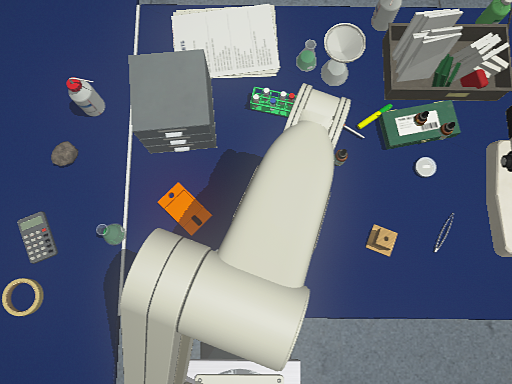

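The rock's 581 mm reading comes from the arm blocking the top camera. The scene picture shows the rock in place at (300,312), beside the dock. Twist torque rose from 0.07 to 0.13 N m, so the plug is at its stop. Handing in.

```bash
python3 -c "
from workcell import ticket
print(ticket.close_job())"
```

```text
the job is handed in; nothing more can be done
None
```

I slid the white tray home and let go of it, then took the plug from its stand, pushed it into the socket and twisted it a quarter turn clockwise. I handed in at about 19.6 s with the gripper still holding it. The hand-in reports no verdict.

**Tray:** after I let go, its back edge read -119.2 mm and the fin -103.3 mm in the dock frame, so it is home to within about 1 mm lengthways. It sits 1 to 2 mm to one side, inside the slot's play. The roof hides most of the dish. I last saw it flat and centred partway into the slot, and did not check it again once the tray was home.

**Plug:** the flange is down on the plate, with the TCP at 65.5 mm, which puts the tip about 1.6 mm above the bench. The push is about 8 N. The tool was within 0.02 rad of the dock's x axis. The twist torque doubled from 0.07 to 0.13 N m over the last 0.03 rad, as it would at the stop. I could not read the ring joints directly.

**Checks that disagreed:**
- **Plug axis:** a depth fit on the bar put it about 1.5 mm from the socket axis, with the yaw 0.08 rad off the dock's. The fingers were partly in that view, and both are within the limits.
- **Rock:** its top-camera reading was useless because the arm was in the way. The scene picture shows it in place.
- **Flask and dropper bottle:** they read 6 and 9 mm of change, which I put down to edge noise in the depth image; both look unmoved in the top picture.

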